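# Centre the X-ray test phantom on its stand by tapping, then set the spirit level on it

## Task

The white test phantom sits off centre on the black round plate of its stand: with light taps of the fingers on its rim, alternately from opposite sides, nudge it until its edge is flush with the plate's edge all round and the stand's spring pin clicks up into the socket beneath it, never lifting or tipping the phantom and never shoving the levelled stand. Then set the round spirit level gently on the middle of the phantom, inside the engraved ring, and let go, leaving the other things on the counter where they are.

Things in the scene. Friction and masses are not known exactly. Their poses are not given: they have to be found in the camera images.
- stand: stand, fixed: grey foot plate (116 mm wide, top 28 mm above the counter), column, small cross-slide, and on top the black round plate: 120 mm in diameter, 16 mm thick, upper face 100 mm up, its edge a rigid vertical cylinder with free room below. The cross-slide leaves the black plate up to 5 mm off the foot's axis along the stand's x and y, anew each time. Origin on the foot's axis at counter level.
- phantom: test phantom: white resin disc, thin blue line round its rim, 120 mm in diameter (the same as the black plate), 30 mm high, 0.3 to 0.5 kg, too wide to grasp. Lies loose on the black plate, at first 8 to 30 mm off its centre. Slides under a sideways push of 2 to 8 N; above 25 N on it or the stand is too hard. A socket 13 mm wide is in mid-underside. Origin at the centre of its underside, z up.
- phantom_top (a point): centre of the phantom's upper face, 30 mm above its underside, amid an engraved black ring 68 mm in diameter
- pin (a joint): steel spring pin, 10 mm thick, upright in the centre of the black plate: 0 m while the phantom holds it down, 0.006 m once risen into the phantom's socket (within 1.5 mm of centre; it then locks the phantom sideways). An upright finger that pushes the phantom's rim, its tip 5 to 14 mm below the plate's upper face, meets the plate's edge with a sharp rise of force when that side is flush.
- level: round spirit level: aluminium disc with a green window on top, 44 mm in diameter, 18 mm high, 0.07 kg, standing on the counter to the left or right of the stand. Origin at the centre of its underside, z up.
- mouse: bystander: white computer mouse, 100 x 56 x 33 mm (long side along its x), on the other side of the stand from the level. Origin at the centre of its underside.
- glove_box: bystander: cardboard glove box, 120 x 235 x 72 mm (long side along its y), beyond the stand to the left or right. Origin at the centre of its underside.
- plate_tray: bystander: open clear plastic tray, 110 x 140 x 35 mm, beyond the stand on the other side from the glove box. Origin at the centre of its underside.
There are look-alikes about, which are no part of the job. What is meant by the stand is not green, and is the larger of those in its own colour. What is shaped like the level but purple is not meant.

How it is judged (in metres and radians):
On the way:
1. the phantom lies flat and still on the black plate with the pin risen into its socket, the robot off it and the level not yet on it (value of joint pin above 0.0045 m and z of phantom in the frame of stand between 0.098 and 0.102 m and angle between phantom's own z axis and vertical below 0.02 rad and linear speed of phantom below 0.005 m/s and contact force between each of the fingers, the arm and phantom below 0.05 N and contact force between level and phantom below 0.01 N), for 0.2 s.
At the end, for the whole second after the job is handed in: the phantom lies flat on the black plate with the pin risen at least 4.5 mm into its socket (so it is centred within about 1.5 mm); the spirit level stands upright on the phantom, its centre within 12 mm of the phantom's; both still and released (value of joint pin above 0.0045 m and z of phantom in the frame of stand between 0.098 and 0.102 m and angle between phantom's own z axis and vertical below 0.02 rad and linear speed of each of phantom, level below 0.005 m/s and horizontal distance between level and phantom_top below 0.012 m and z of level in the frame of phantom_top between -0.002 and 0.002 m and angle between level's own z axis and vertical below 0.05 rad); the robot touches nothing.
It fails at once if the robot pushes the phantom or the stand with more than 25 N (contact force between any of the fingers, the arm and stand above 25 N or contact force between any of the fingers, the arm and phantom above 25 N).
It fails at once if the phantom is tipped, lifted or falls from the plate (angle between phantom's own z axis and vertical above 0.12 rad or z of phantom in the frame of stand above 0.105 m or z of phantom in the frame of stand below 0.09 m).
It fails at once if the level strikes the phantom with more than 20 N (contact force between level and phantom above 20 N).
It fails at once if a bystander (mouse, glove box, plate tray) is moved by more than 15 mm (distance of any of mouse, glove_box, plate_tray from where it was at the start of the episode above 0.015 m).
It also fails if it takes over 72 s, if anything falls off the work surface, if the arm or the gripper's body presses on something with over 40 N, if the wrist force passes 120 N, or if a joint passes its speed limit or range.

## Robot

A 6-joint arm with a two-finger parallel gripper is mounted at the origin on the work surface. World frame = base frame: x ahead of the robot, y to its left, z up, the work surface at z = 0. Lengths are in mm, angles in rad, forces in N, time in s.
With the tool pointing down it reaches from about 250 to 775 mm from the base axis. Payload 8.9 kg.
Tool frame: the origin (TCP) lies at the centre of the arm's flange, where the gripper is bolted on; the fingertips stand 173 mm ahead of it and the grasp point (between the pads) lies 155 mm ahead of it; z points along the fingers, y is the line along which they close (so a half turn about z gives the same grasp; the last joint's range is limited). The gripper opens to 85 mm and grips with 20 to 120 N. Pads are 22 mm wide; open, the fingers measure 114 mm over their backs; the gripper's body (76 mm by 85 mm) begins 54 mm behind the grasp point. The pads swing forward as they close: fully open they stand 13 mm farther back than shut.
Start: joints at [-1.415, 0.291, -0.153, 1.127, 0, 1.431], TCP at [152.54, -502.35, 404.705] pointing down, gripper open.
Joint ranges: [-2.52, 2.52], [-0.91, 1.74], [-1.3, 1.37], [-1.96, 2.02], [-1.52, 1.47], [-3.14, 3.14]. Speed limits (rad/s): [2.22, 2.22, 2.79, 3.14, 3.14, 3.14].

## Interface

Orientations are given as a unit quaternion [w, x, y, z].
In Python, from rig import r gives the robot as it stands. The module is installed in compiled form; this text tells all that it offers.
- The arm moves only by the tool servo_tool, never from a script. Its argument "rows" is a list of rows, each a list of 6 numbers: the shift along the tool's x, y, z normalised to -1 to 1, where 1 is 300 mm, then the turn, a rotation vector about the tool's x, y, z normalised to -1 to 1, where 1 is 360 degrees. A call has 1 to 12 rows; each row is the pose to reach, as a shift and turn from the pose commanded when the call began, along the tool's axes at that moment, turning the shorter way round; what a row does not reach only later rows make up. A row lasts 1/8 s, in which the tool goes at most 62.5 mm and 10.7 degrees, less where a joint would pass 70% of its speed; a pose out of reach is approached as far as the arm can. A call with a number of a shift or a turn outside -1 to 1 is refused whole. A call with a gripper value outside its range is refused whole. "gripper" is the opening, from -1 (shut) to 1 (fully open), set as the call begins (left out, the last holds). The fingers move at their own pace and stop on an object; "squeeze" is the grip in N (left out, the last holds). Time passes only in rows, so rows that repeat a pose let the fingers close. It gives the time, the measured TCP pose, the force, the opening and the grip force at its end, in the units of the state.
- r.sense(): the state, without advancing time (a new reading comes with each control period).
- r.capture(name): name is "scene" or "top" or "wrist"; returns a dict with "img" (384x512x3 uint8, blue, green, red), "range_z" (384x512 float32, mm along the optical axis (not along the pixel's ray), 0 where there is no reading), "K" (3x3 intrinsics, pixels), "camera_from_world" (4x4, takes a point from world to camera coordinates). Camera axes: x right, y down, z forward; pixel columns grow to the right and rows downward; lengths in mm; the calibration is good to about 2 mm. A picture is of the moment at which its call begins.
- r.hand_in(): hands the job in; it is judged then, once.
Trained networks look in the newest picture that a camera, given by its name, has taken for a name from the list of things; names that differ only in an ending like _2 or _b are one class to them, and where a whole thing is asked for, a point or a joint stands for the part that bears it (a point fixed in the world has none). Each returns a list of dicts, best first, with "conf" (0 to 1); they miss things now and then, are a little off and sometimes report something else, mostly with a low value. They report only what shows in the picture. A call takes as long as a camera call. They do not tell look-alikes from the thing itself.
- r.boxes_of(camera, label): "centre" ([x, y, z] in mm, in world coordinates, good to about 4 mm: the middle of the surface that is visible of it).
The state is a dict: "time_s": time; "joints": joint angles; "joint_velocities": joint speeds; "joint_efforts": joint torques, N m; "position": TCP position; "ee_rot": TCP orientation; "ft_force": force on the tool from outside, world axes, zero at the start; "wrist_torque": the same for the moment, N m; "gripper_width": finger opening in mm; "gripper_force": force on a finger pad.
Only numpy, scipy, OpenCV 4.12 (cv2) and the standard library are available. Lean on these libraries where they do the work, as an engineer would, in place of code of your own. Each camera call takes 0.05 s, during which the arm holds its last target. There are 200 camera calls.

## Working session

There is one attempt and no reset: what is moved stays moved. The work goes in short steps, Python scripts to look and compute and a tool call to move; the robot and the scene stay as the last step left them, time stands still between calls to the robot, and variables do not carry over. Pictures are saved under pics/ and viewed, at most 10 in all, crops included, and the job is handed in when it is done.

Besides the shell and the picture viewer there is one more tool, called as a command line: name --pt "numbers of a row" for each row, then --argument value for the rest. servo_tool: Moves the arm, as the interface text tells. Scaled input: -1 to 1 covers 300 mm each way for a shift and 360 degrees each way for a turn. Its arguments: {"type":"object","properties":{"rows":{"type":"array","items":{"type":"array","items":{"type":"number"}}},"gripper":{"type":"number"},"squeeze":{"type":"number"}},"required":["rows"]}

```bash
mkdir -p pics
cat > h.py <<'E'
from rig import r
import numpy as np, cv2
def pts(c):
    K=c["K"];z=c["range_z"].astype(float);v,u=np.mgrid[0:z.shape[0],0:z.shape[1]]
    P=np.stack([(u-K[0,2])/K[0,0]*z,(v-K[1,2])/K[1,1]*z,z],-1)
    M=np.linalg.inv(c["camera_from_world"]);W=P@M[:3,:3].T+M[:3,3];W[z<=0]=np.nan
    return W
def proj(c,p):
    q=c["camera_from_world"][:3]@np.append(p,1);q=c["K"]@q;return (q[:2]/q[2]).round().astype(int)
E
python3 - <<'E'
from h import *
s=r.sense();print(s["time_s"],s["position"],s["ee_rot"],s["gripper_width"])
for n in ["scene","top"]:
    c=r.capture(n);cv2.imwrite(f"pics/{n}0.png",c["img"]);
    np.savez(f"{n}0.npz",**c)
    for l in ["stand","phantom","level","mouse","glove_box","plate_tray"]:
        for d in r.boxes_of(n,l): print(n,l,np.round(d["centre"]),proj(c,d["centre"]),round(d["conf"],2))
E
```

```text
0.0 [ 152.50238946 -502.13978935  404.1197956 ] [-6.67285325e-04  9.89157183e-01  1.46859193e-01  1.11180053e-06] 85.11380773126271
scene stand [395.  -7.  70.] [256 151] 0.89
scene stand [ 583. -151.   98.] [182 190] 0.67
scene stand [585.  60.  27.] [266 221] 0.6
scene phantom [576.  25. 129.] [253 193] 0.62
scene level [483. 327.  17.] [373 209] 0.82
scene level [559. 386.  20.] [397 238] 0.6
scene mouse [ 456. -267.   28.] [161 162] 0.97
scene glove_box [ 735. -252.   72.] [121 241] 0.77
scene glove_box [582.  59.  29.] [266 220] 0.56
scene plate_tray [569.  26. 125.] [254 191] 0.19
top stand [385. -11.  68.] [264 254] 0.85
top stand [504.  47.  98.] [242 208] 0.78
top stand [ 566. -160.   98.] [324 185] 0.76
top phantom [567.  27. 131.] [250 182] 0.58
top level [548. 383.  19.] [123 192] 0.71
top mouse [ 450. -267.   33.] [359 230] 0.88
top glove_box [ 715. -261.   70.] [360 129] 0.87
top plate_tray [708. 256.   5.] [171 137] 0.92
```

View pics/scene0.png

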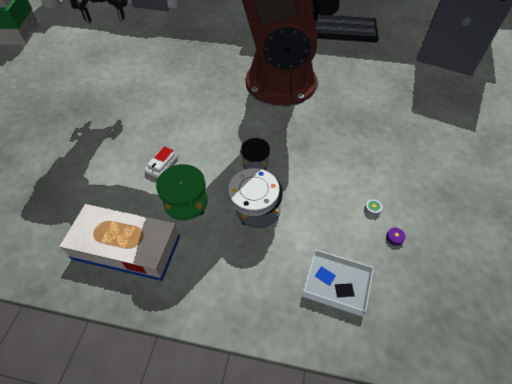

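View pics/top0.png

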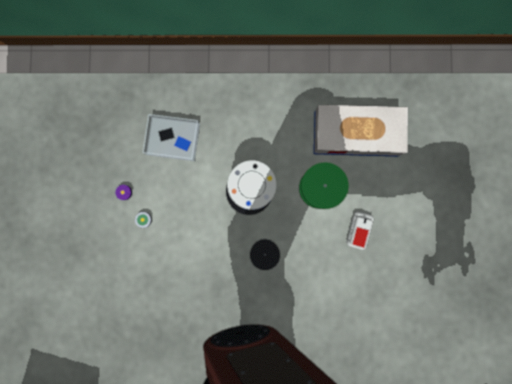

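The stand is the larger black one with the phantom (scene 255,195; top 250,182). Its look-alikes are the green stand (182,190) and the small black stand (255,150). The level is the silver one with the green window (373,209; top 143,219), and the purple one (397,238) isn't meant. The mouse is at (161,162).

```bash
cat >> h.py <<'E'
from scipy.optimize import least_squares
def circ(P,R):
    # fixed-radius disc boundary fit: from convex hull of xy points
    hull=cv2.convexHull(P.astype(np.float32)).reshape(-1,2)
    f=least_squares(lambda x:np.hypot(*(hull-x[:2]).T)-(x[2] if R is None else R),list(P.mean(0))+[R or 60],loss="soft_l1",f_scale=2)
    return f.x,len(hull)
def near(W,c,rad,z0,z1):
    m=(np.hypot(W[...,0]-c[0],W[...,1]-c[1])<rad)&(W[...,2]>z0)&(W[...,2]<z1);return m
E
python3 - <<'E'
from h import *
for n in ["scene","top"]:
    c=dict(np.load(f"{n}0.npz"));W=pts(c)
    m=near(W,(570,26),95,120,140);print(n,"ph",circ(W[m][:,:2],None),circ(W[m][:,:2],60),np.median(W[m][:,2]))
    m=near(W,(570,26),95,92,108);print("plate pts",m.sum(),W[m].min(0),W[m].max(0) )
    m=near(W,(570,26),110,20,34);print("foot",m.sum(),W[m].min(0),W[m].max(0))
    m=near(W,(480,327),35,12,30);print("lev",circ(W[m][:,:2],None),np.median(W[m][:,2]))
    m=near(W,(550,384),35,12,30);print("purple",circ(W[m][:,:2],None))
    img=cv2.resize(c["img"][130:260,190:320],(780,600) if 0 else (780,600),interpolation=cv2.INTER_CUBIC);
    cv2.imwrite(f"pics/{n}crop.png",img)
c=r.capture("wrist");M=np.linalg.inv(c["camera_from_world"]);print("wristcam",M.round(3),c["K"])
E
```

```text
scene ph (array([563.18618927,  23.7057189 ,  60.15742841]), 37) (array([563.19916265,  23.75721572,  60.        ]), 37) 130.44485880305263
plate pts 143 [497.9799761  -20.34964359  92.32733369] [621.03761489  91.05694809 107.25707344]
foot 424 [528.54029113 -18.35552819  20.25228069] [605.45935102  89.55289241  33.90774474]
lev (array([473.6119984 , 329.36470968,  21.46450277]), 22) 18.470111715774692
purple (array([549.17256741, 387.02438789,  21.44518963]), 22)
top ph (array([563.76772637,  21.81798944,  59.62367677]), 42) (array([563.83241819,  21.72947342,  60.        ]), 42) 130.15966672485843
plate pts 283 [489.7795513  -23.76102511  95.78117663] [565.70979033  88.52781729 104.82363824]Traceback (most recent call last):
  File "<stdin>", line 6, in <module>
    return umr_minimum(a, axis, None, out, keepdims, initial, where)
ValueError: zero-size array to reduction operation minimum which has no identity
```

Run:
```python
from h import *
c=dict(np.load("top0.npz"));W=pts(c)
m=near(W,(563,22),95,96,104);P=W[m][:,:2]
hull=cv2.convexHull(P.astype(np.float32)).reshape(-1,2)
h=hull[np.hypot(*(hull-[563.5,22.5]).T)>63]
f=least_squares(lambda x:np.hypot(*(h-x).T)-60,[550,30],loss="soft_l1");print(f.x,f.fun.round(1),h.round())
m=near(W,(473,327),35,12,30);print("lev",circ(W[m][:,:2],None),np.median(W[m][:,2]))
a=c["img"][140:225,200:300];b=c["img"][190:250,120:170]
o=np.zeros((600,800,3),np.uint8);o[:425,:500]=cv2.resize(a,(500,425),interpolation=2);o[:360,500:]=cv2.resize(b,(300,360),interpolation=2)
cv2.imwrite("pics/topcrop.png",o)
c=r.capture("wrist");M=np.linalg.inv(c["camera_from_world"]);print("wristcam",M.round(3),c["K"])
```

```text
[549.62377278  28.82812525] [-0.6  0.1 -0.3 -0.3 -0.   0.2  0.1  0.6 -0.  -0.7 -0.4  0.   0.7  0.2
  0.4 -0.1  0.1 -0.3 -0.1 -0.  -0.3 -0.4  0. ] [[566.  86.]
 [558.  88.]
 [553.  88.]
 [551.  89.]
 [543.  88.]
 [540.  88.]
 [530.  86.]
 [522.  83.]
 [515.  78.]
 [510.  73.]
 [502.  65.]
 [500.  62.]
 [495.  55.]
 [492.  47.]
 [490.  37.]
 [490.  24.]
 [490.  22.]
 [493.  12.]
 [495.   4.]
 [498.  -1.]
 [505. -11.]
 [508. -14.]
 [513. -19.]]
lev (array([473.93358552, 326.81272977,  21.59908276]), 19) 18.45850533980689
wristcam [[ 2.90000e-01 -9.18000e-01 -2.71000e-01  2.21723e+02]
 [-9.57000e-01 -2.78000e-01 -8.20000e-02 -4.81524e+02]
 [-0.00000e+00  2.83000e-01 -9.59000e-01  3.73815e+02]
 [ 0.00000e+00  0.00000e+00  0.00000e+00  1.00000e+00]] [[312.49233566   0.         249.64725998]
 [  0.         312.49233566 192.18076284]
 [  0.           0.           1.        ]]
```

View pics/topcrop.png

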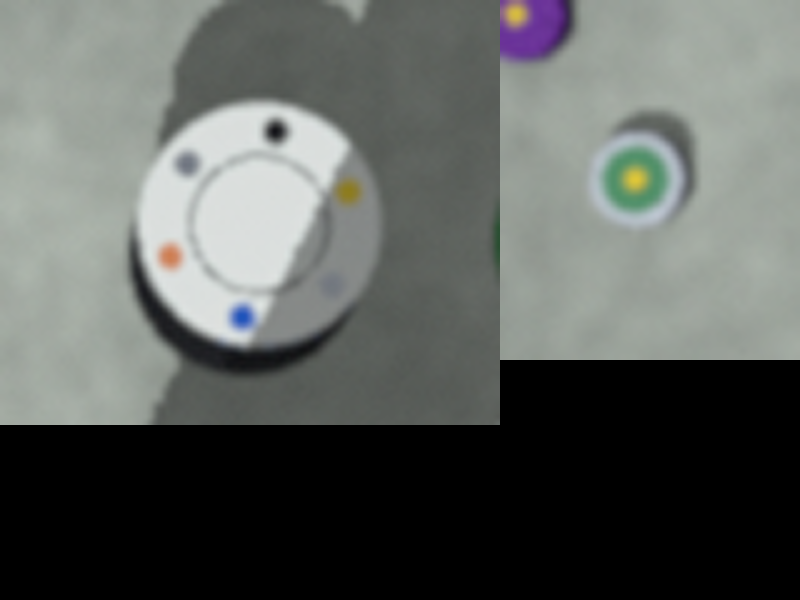

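The phantom's centre is about (563.5, 22.5) and the plate's about (549.6, 28.8), so it is roughly 15 mm off. The level's top is at (474, 328, 18.5), and the crop confirms its green window and silver body. I'll push with both fingers spread, so their inner corners form a V that seats on both rims.

servo_tool --pt "1 -0.52 0 0 0 -0.19" --pt "1 -0.52 0 0 0 -0.19" --pt "1 -0.52 0 0 0 -0.19" --pt "1 -0.52 0 0 0 -0.19" --pt "1 -0.52 0 0 0 -0.19" --pt "1 -0.52 0 0 0 -0.19" --pt "1 -0.52 0 0 0 -0.19" --gripper 0.65

```text
time_s: 1.62
position: [395.5, -264.3, 404.8]
ee_rot: [0.0, 0.733, 0.68, 0.0]
ft_force: [0.6, -0.8, -0.6]
gripper_width: 70.9
gripper_force: 0.0
```

```bash
cat >> h.py <<'E'
from scipy.spatial.transform import Rotation as Ro
def go(p,yaw):
    """normalised tool shift/turn to reach world TCP p with tool x at yaw deg, pointing down"""
    s=r.sense();q=s["ee_rot"];R=Ro.from_quat([q[1],q[2],q[3],q[0]])
    a=np.radians(yaw);x=[np.cos(a),np.sin(a),0];z=[0,0,-1];T=Ro.from_matrix(np.stack([x,np.cross(z,x),z],1))
    d=R.inv().apply(np.array(p)-s["position"])/300;t=(R.inv()*T).as_rotvec()/2/np.pi
    print("t",s["time_s"],"pos",s["position"].round(1),"w",round(s["gripper_width"],1),"F",np.round(s["ft_force"],1));print("shift",d.round(4),"turn",t.round(4))
E
python3 -c "
from h import *
go((649,-17,380),155.5)"
```

```text
t 1.625 pos [ 395.5 -264.3  404.8] w 70.9 F [ 0.6 -0.8 -0.6]
shift [0.8854 0.7808 0.0829] turn [ 1.000e-04  0.000e+00 -1.939e-01]
```

servo_tool --pt "0.885 0.78 0.08 0 0 -0.194" --pt "0.885 0.78 0.08 0 0 -0.194" --pt "0.885 0.78 0.08 0 0 -0.194" --pt "0.885 0.78 0.08 0 0 -0.194" --pt "0.885 0.78 0.08 0 0 -0.194" --pt "0.885 0.78 0.08 0 0 -0.194" --pt "0.885 0.78 0.08 0 0 -0.194" --pt "0.885 0.78 0.08 0 0 -0.194"

```text
time_s: 2.62
position: [649.4, -20.1, 380.2]
ee_rot: [-0.0, 0.215, 0.977, -0.0]
ft_force: [-0.6, 0.1, -0.5]
gripper_width: 70.4
gripper_force: 0.0
```

Run:
```python
from h import *
c=r.capture("wrist");cv2.imwrite("pics/w1.png",c["img"]);W=pts(c)
m=near(W,(563,22),85,124,136);print("ph",m.sum(),circ(W[m][:,:2],60),circ(W[m][:,:2],None),np.median(W[m][:,2]))
m=near(W,(563,22),95,95,105);P=W[m][:,:2];print(m.sum())
hull=cv2.convexHull(P.astype(np.float32)).reshape(-1,2);h=hull[np.hypot(*(hull-[563.5,22.5]).T)>63]
f=least_squares(lambda x:np.hypot(*(h-x).T)-60,[550,30],loss="soft_l1");print(f.x,f.fun.round(1))
go((649,-17,266),155.5)
```

```text
ph 23640 (array([563.7715066 ,  24.18758697,  60.        ]), 66) (array([564.07168068,  24.02136015,  59.59607416]), 66) 130.04137052197763
0Traceback (most recent call last):
  File "<stdin>", line 5, in <module>
AttributeError: 'NoneType' object has no attribute 'reshape'
```

View pics/w1.png

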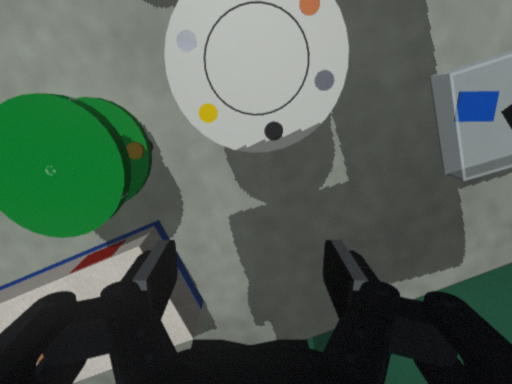

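The phantom's centre is at about (257,55). The fingers are clear of the green stand and the glove box. Next I descend and line up through the plate's centre, about (549.6, 31).

Run:
```python
from h import *
go((641,-11,258),155.5)
```

```text
t 2.675 pos [649.2 -20.5 380.5] w 70.6 F [-0.1  0.2 -0.5]
shift [0.038  0.0172 0.4084] turn [-0.     -0.0001 -0.0014]
```

servo_tool --pt "0.02 0.017 0.2 0 0 -0.001" --pt "0.038 0.017 0.408 0 0 -0.001" --pt "0.038 0.017 0.408 0 0 -0.001" --pt "0.038 0.017 0.408 0 0 -0.001"

```text
time_s: 3.18
position: [642.1, -11.7, 260.9]
ee_rot: [0.001, 0.213, 0.977, 0.0]
ft_force: [1.1, -0.3, 0.9]
gripper_width: 70.3
gripper_force: 0.0
```

Run:
```python
from h import *
c=r.capture("wrist");cv2.imwrite("pics/w2.png",c["img"]);W=pts(c)
s=r.sense();p=s["position"];print(p,s["ft_force"])
# finger tips: lowest points near tool in tool frame
a=np.radians(155.5);d=np.array([np.cos(a),np.sin(a)]);t=np.array([-d[1],d[0]])*-1
D=W[...,:2]-p[:2];X=D@d;Y=D@t
m=(abs(X)<25)&(abs(Y)<70)&(W[...,2]>60)&(W[...,2]<160)
for sg in (1,-1):
    k=m&(Y*sg>0)
    print("finger",sg,k.sum(),"z",np.percentile(W[k][:,2],[1,5,50,99]).round(1),"x",np.percentile(X[k],[1,50,99]).round(1),"absY",np.percentile(abs(Y[k]),[1,50,99]).round(1))
    low=k&(W[...,2]<np.percentile(W[k][:,2],15));print(" low: x",X[low].min(),X[low].max(),"Y",abs(Y[low]).min(),abs(Y[low]).max())
```

```text
[642.52186592 -11.72533266 261.53117307] [ 0.14198439 -0.17123697 -0.159157  ]
finger 1 9909 z [ 99.7 108.  148.4 159.7] x [-10.9   7.   16.8] absY [27.  50.  66.2]
 low: x -11.877000510044716 11.699595247217678 Y 34.52124967608969 48.777711836649374
finger -1 9933 z [ 99.6 107.9 148.3 159.7] x [-10.6   7.3  16.9] absY [27.4 50.5 66.7]
 low: x -11.522465877165303 11.615160749286444 Y 34.987486998030654 49.438163765669444
```

View pics/w2.png

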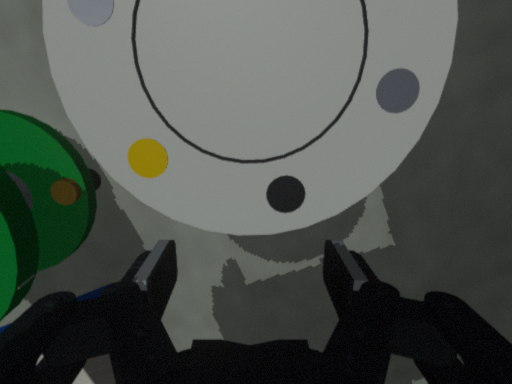

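servo_tool --pt "0 0 0.03 0 0 0" --pt "0.02 0 0.03 0 0 0" --pt "0.04 0 0.03 0 0 0" --pt "0.06 0 0.03 0 0 0" --pt "0.07 0 0.03 0 0 0" --pt "0.07 0 0.03 0 0 0"

```text
time_s: 3.98
position: [621.8, -2.2, 249.5]
ee_rot: [0.0, 0.212, 0.977, 0.0]
ft_force: [-0.2, -0.2, 0.0]
gripper_width: 70.6
gripper_force: 0.0
```

servo_tool --pt "0.005 0 0 0 0 0" --pt "0.01 0 0 0 0 0" --pt "0.015 0 0 0 0 0" --pt "0.02 0 0 0 0 0" --pt "0.025 0 0 0 0 0" --pt "0.03 0 0 0 0 0"

```text
time_s: 4.72
position: [614.0, 1.3, 249.5]
ee_rot: [0.0, 0.212, 0.977, -0.0]
ft_force: [2.7, -0.3, 0.5]
gripper_width: 70.2
gripper_force: 0.3
```

Run:
```python
from h import *
c=r.capture("wrist");W=pts(c);s=r.sense();p=s["position"];print(p,s["ft_force"],s["gripper_width"])
m=near(W,(560,25),85,124,136);print("ph",m.sum(),circ(W[m][:,:2],60),np.median(W[m][:,2]))
a=np.radians(155.5);d=np.array([np.cos(a),np.sin(a)]);t=np.array([d[1],-d[0]])
D=W[...,:2]-p[:2];X=D@d;Y=D@t
m=(abs(X)<20)&(abs(Y)<55)&(abs(Y)>25)&(W[...,2]>60)&(W[...,2]<112);print(m.sum(),np.percentile(W[m][:,2],[0,1,5]))
c=r.capture("top");W=pts(c)
m=near(W,(560,25),85,124,136);print("top ph",m.sum(),circ(W[m][:,:2],60))
```

```text
[613.82439544   1.35869317 249.49736754] [ 2.2405938  -1.40988761  0.37913121] 70.3499394800439
ph 120313 (array([564.89098452,  24.43634922,  60.        ]), 21) 130.03547183599966
52 [106.43010081 106.73495724 107.65328079]Traceback (most recent call last):
  File "<stdin>", line 8, in <module>
  File "h.py", line 13, in circ
    hull=cv2.convexHull(P.astype(np.float32)).reshape(-1,2)
         ^^^^^^^^^^^^^^^^^^^^^^^^^^^^^^^^^^^^^^^^^^^^
AttributeError: 'NoneType' object has no attribute 'reshape'
```

servo_tool --pt "0.004 0 0 0 0 0" --pt "0.008 0 0 0 0 0" --pt "0.012 0 0 0 0 0" --pt "0.016 0 0 0 0 0" --pt "0.02 0 0 0 0 0" --pt "0.024 0 0 0 0 0"

```text
time_s: 5.58
position: [607.3, 4.3, 249.4]
ee_rot: [0.0, 0.212, 0.977, -0.0]
ft_force: [4.7, -1.9, 3.1]
gripper_width: 70.5
gripper_force: 0.5
```

servo_tool --pt "0.003 0 0 0 0 0" --pt "0.006 0 0 0 0 0" --pt "0.009 0 0 0 0 0"

```text
time_s: 5.95
position: [604.8, 5.4, 249.4]
ee_rot: [0.0, 0.212, 0.977, -0.0]
ft_force: [3.9, -2.3, 2.0]
gripper_width: 70.5
gripper_force: 0.6
```

```bash
cat > f.py <<'E'
from h import *
c=r.capture("scene");W=pts(c);s=r.sense();p=s["position"];print(p,s["ft_force"],s["gripper_width"])
m=near(W,(555,27),85,124,133);print("scene ph",m.sum(),circ(W[m][:,:2],60)[0])
a=c["img"][140:240,210:300];cv2.imwrite("pics/s2.png",cv2.resize(a,(540,600),interpolation=2))
E
python3 f.py
```

```text
[604.709678     5.50342581 249.37068089] [ 4.13446178 -1.39671527  3.02370991] 70.24430186605522
scene ph 716 [552.41333778  28.586662    60.        ]
```

servo_tool --pt "0.002 0 0 0 0 0" --pt "0.004 0 0 0 0 0" --pt "0.006 0 0 0 0 0"

```text
time_s: 6.38
position: [603.2, 6.2, 249.4]
ee_rot: [0.0, 0.212, 0.977, -0.0]
ft_force: [4.3, -0.8, 2.8]
gripper_width: 70.7
gripper_force: 0.6
```

servo_tool --pt "0.0015 0 0 0 0 0" --pt "0.003 0 0 0 0 0"

```text
time_s: 6.62
position: [602.6, 6.5, 249.4]
ee_rot: [0.0, 0.212, 0.977, -0.0]
ft_force: [6.0, -2.7, 1.3]
gripper_width: 70.5
gripper_force: 1.3
```

servo_tool --pt "0.0015 0 0 0 0 0" --pt "0.003 0 0 0 0 0"

```text
time_s: 6.88
position: [602.1, 6.6, 249.5]
ee_rot: [0.001, 0.212, 0.977, -0.0]
ft_force: [8.5, -3.9, -0.0]
gripper_width: 70.7
gripper_force: 2.3
```

servo_tool --pt "0.0015 0 0 0 0 0" --pt "0.0015 0 0 0 0 0"

```text
time_s: 7.12
position: [602.0, 6.7, 249.5]
ee_rot: [0.001, 0.213, 0.977, -0.0]
ft_force: [8.1, -3.7, -1.1]
gripper_width: 70.9
gripper_force: 2.7
```

```bash
python3 f.py
```

```text
[601.98129002   6.68410505 249.52859396] [ 9.87989604 -4.92406336 -0.0277578 ] 70.35227216229232
scene ph 699 [549.50621544  30.21312331  60.        ]
```

servo_tool --pt "-0.02 0 0 0 0 0" --pt "-0.06 0 0 0 0 0" --pt "-0.1 0 0 0 0 0" --pt "-0.1 0 -0.2 0 0 0" --pt "-0.1 0 -0.35 0 0 0" --pt "-0.1 0 -0.35 0 0 0"

```text
time_s: 7.92
position: [629.9, -5.7, 358.0]
ee_rot: [0.003, 0.212, 0.977, 0.0]
ft_force: [0.2, -0.0, -0.2]
gripper_width: 70.3
gripper_force: 0.0
```

```bash
python3 f.py;python3 - <<'E'
from h import *
c=r.capture("top");W=pts(c);cv2.imwrite("pics/t3.png",cv2.resize(c["img"][140:225,200:300],(700,595),interpolation=2))
m=near(W,(555,27),85,124,136);print("top ph",m.sum(),circ(W[m][:,:2],60))
c=r.capture("wrist");W=pts(c)
m=near(W,(555,27),85,124,136);print("w ph",m.sum(),circ(W[m][:,:2],60))
m=near(W,(555,27),80,90,110);print("w plate",m.sum())
E
```

```text
[629.2056441   -5.5686759  355.68493469] [ 0.41249229 -0.18651511  0.14948577] 70.68707993203984
scene ph 937 [547.79199766  30.8217456   60.        ]Traceback (most recent call last):
  File "<stdin>", line 3, in <module>
  File "h.py", line 13, in circ
    hull=cv2.convexHull(P.astype(np.float32)).reshape(-1,2)
         ^^^^^^^^^^^^^^^^^^^^^^^^^^^^^^^^^^^^^^^^^^^^
AttributeError: 'NoneType' object has no attribute 'reshape'
```

View pics/s2.png

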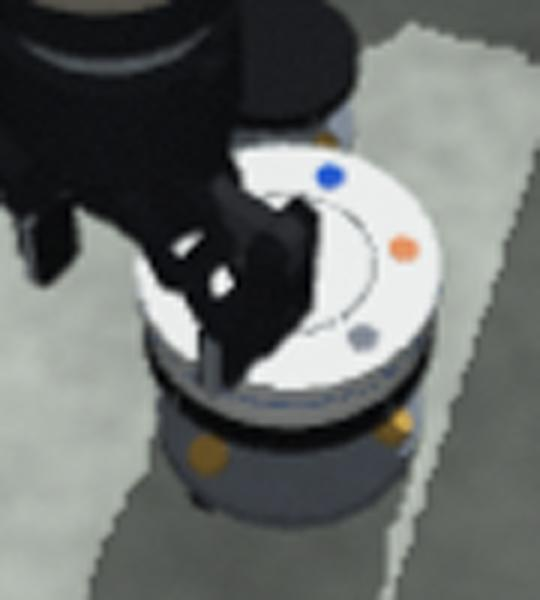

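The picture was taken just before release and shows the phantom nearly flush with the plate. I'll move over the level, which clears the view, and check from above on the way.

```bash
python3 -c "
from h import *
go((552,162,340),173);go((474,328,300),190)"
```

```text
t 8.025 pos [628.6  -5.5 354.1] w 70.2 F [-0.4 -0.  -1.1]
shift [0.4641 0.402  0.0471] turn [ 0.     -0.     -0.0487]
t 8.025 pos [628.6  -5.5 354.1] w 70.2 F [-0.4 -0.  -1.1]
shift [0.9302 0.7975 0.1804] turn [ 0.     -0.     -0.0959]
```

servo_tool --pt "0.46 0.4 0.05 0 0 -0.049" --pt "0.46 0.4 0.05 0 0 -0.049" --pt "0.46 0.4 0.05 0 0 -0.049" --pt "0.93 0.8 0.18 0 0 -0.096" --pt "0.93 0.8 0.18 0 0 -0.096" --pt "0.93 0.8 0.18 0 0 -0.096" --pt "0.93 0.8 0.18 0 0 -0.096"

```text
time_s: 8.9
position: [471.2, 331.6, 297.6]
ee_rot: [-0.002, -0.09, 0.996, -0.001]
ft_force: [1.1, -0.3, 0.0]
gripper_width: 70.5
gripper_force: 0.0
```

```bash
python3 f.py;python3 - <<'E'
from h import *
c=r.capture("top");W=pts(c);a=cv2.resize(c["img"][150:220,210:290],(400,350),interpolation=2)
s=cv2.resize(cv2.imread("pics/s2.png"),(390,433))
o=np.zeros((433,790,3),np.uint8);o[:350,:400]=a;o[:,400:]=s;cv2.imwrite("pics/t3.png",o)
m=near(W,(552,29),85,124,136);print("top ph",m.sum(),circ(W[m][:,:2],60))
m=near(W,(552,29),80,94,106);P=W[m];print("top plate",m.sum(),P.mean(0),P.min(0),P.max(0))
c=r.capture("wrist");W=pts(c);cv2.imwrite("pics/w3.png",c["img"])
m=near(W,(474,328),40,14,24);P=W[m];print("lev",circ(P[:,:2],None),circ(P[:,:2],22),np.median(P[:,2]))
E
```

```text
[472.37300793 330.20525146 298.19202562] [ 0.09811586  0.13403597 -1.43558436] 70.45074765574684
scene ph 1634 [547.73369134  30.89477759  60.        ]
top ph 1852 (array([548.68098904,  28.81270365,  60.        ]), 48)<stdin>:6: RuntimeWarning: Mean of empty slice.
  ret = um.true_divide(
Traceback (most recent call last):
ValueError: zero-size array to reduction operation minimum which has no identity
```

View pics/t3.png

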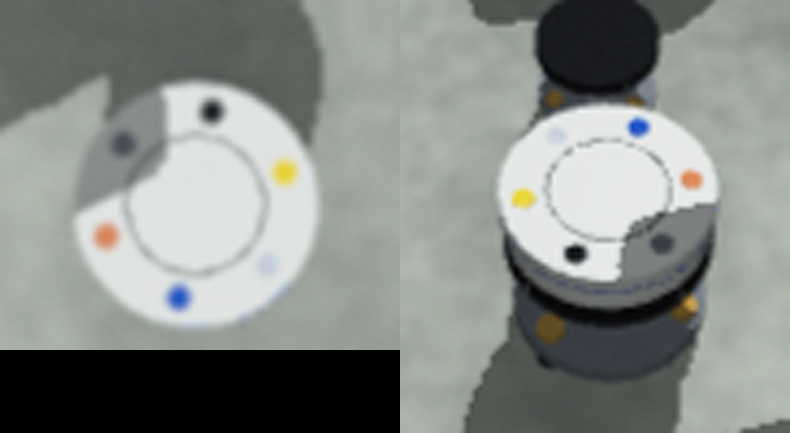

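In the top camera the phantom (548.7, 28.8) now matches the plate (549.6, 28.8). To check that the pin is locked, I'll do one light tap from the opposite side with the fingertips above the plate edge. If it is locked, the force climbs past the ~4.6 N sliding force with no movement.

```bash
python3 -c "
from h import *
go((480,62.4,274),155.5)"
```

```text
t 9.0 pos [473.3 329.1 298.8] w 70.5 F [ 1.  -1.2 -0.5]
shift [ 0.1346 -0.8789  0.0839] turn [-0.0003 -0.0004  0.0962]
```

servo_tool --pt "0.135 -0.879 0 0 0 0.096" --pt "0.135 -0.879 0 0 0 0.096" --pt "0.135 -0.879 0 0 0 0.096" --pt "0.135 -0.879 0 0 0 0.096" --pt "0.135 -0.879 0.084 0 0 0.096" --pt "0.135 -0.879 0.084 0 0 0.096" --pt "0.135 -0.879 0.084 0 0 0.096"

```text
time_s: 9.88
position: [480.4, 61.9, 275.5]
ee_rot: [-0.0, 0.213, 0.977, 0.0]
ft_force: [-0.4, -0.9, -0.7]
gripper_width: 70.5
gripper_force: 0.0
```

servo_tool --pt "-0.013 0 0 0 0 0" --pt "-0.027 0 0 0 0 0" --pt "-0.04 0 0 0 0 0" --pt "-0.05 0 0 0 0 0" --pt "-0.055 0 0 0 0 0" --pt "-0.055 0 0 0 0 0"

```text
time_s: 10.62
position: [494.8, 55.5, 275.0]
ee_rot: [-0.001, 0.212, 0.977, 0.0]
ft_force: [-3.4, 2.6, 2.4]
gripper_width: 70.4
gripper_force: 2.4
```

servo_tool --pt "-0.003 0 0 0 0 0" --pt "-0.005 0 0 0 0 0" --pt "-0.005 0 0 0 0 0"

```text
time_s: 11.0
position: [496.0, 54.8, 275.0]
ee_rot: [-0.001, 0.212, 0.977, 0.0]
ft_force: [-4.8, 1.4, 3.0]
gripper_width: 70.1
gripper_force: 2.6
```

servo_tool --pt "-0.002 0 0 0 0 0" --pt "-0.003 0 0 0 0 0"

```text
time_s: 11.25
position: [496.4, 54.6, 274.9]
ee_rot: [-0.001, 0.212, 0.977, 0.0]
ft_force: [-7.2, 4.6, 5.4]
gripper_width: 70.6
gripper_force: 4.0
```

servo_tool --pt "-0.002 0 0 0 0 0" --pt "-0.003 0 0 0 0 0"

```text
time_s: 11.5
position: [496.8, 54.4, 274.8]
ee_rot: [-0.002, 0.212, 0.977, 0.0]
ft_force: [-9.8, 5.6, 8.2]
gripper_width: 70.4
gripper_force: 5.4
```

The force reached 11 N with the fingertips above the plate, so the pin has risen and locked the phantom. I'm backing off to fetch the level.

servo_tool --pt "0.02 0 0 0 0 0" --pt "0.08 0 0 0 0 0" --pt "0.1 0 -0.08 0 0 0" --pt "0.1 0 -0.08 0 0 0"

```text
time_s: 12.0
position: [471.5, 66.4, 300.4]
ee_rot: [0.002, 0.212, 0.977, 0.0]
ft_force: [-0.5, 0.2, 0.2]
gripper_width: 70.4
gripper_force: 0.0
```

```bash
python3 -c "
from h import *
go((472,328,260),190)"
```

```text
t 12.0 pos [471.5  66.4 300.4] w 70.4 F [-0.5  0.2  0.2]
shift [0.3607 0.7941 0.1343] turn [-0.      0.0006 -0.0958]
```

servo_tool --pt "0.36 0.795 0 0 0 -0.096" --pt "0.36 0.795 0 0 0 -0.096" --pt "0.36 0.795 0 0 0 -0.096" --pt "0.36 0.795 0.135 0 0 -0.096" --pt "0.36 0.795 0.135 0 0 -0.096" --pt "0.36 0.795 0.135 0 0 -0.096" --pt "0.36 0.795 0.135 0 0 -0.096"

```text
time_s: 12.88
position: [472.0, 327.1, 258.9]
ee_rot: [0.0, -0.087, 0.996, -0.0]
ft_force: [0.6, -0.6, 0.7]
gripper_width: 70.5
gripper_force: 0.0
```

Run:
```python
from h import *
c=r.capture("wrist");W=pts(c);cv2.imwrite("pics/w3.png",c["img"])
m=near(W,(474,328),40,14,24);P=W[m];x=circ(P[:,:2],22)[0];print("lev",x,circ(P[:,:2],None),np.median(P[:,2]))
go((x[0],x[1],172),190)
```

```text
lev [473.84476014 329.78863874  22.        ] (array([473.85635477, 329.7901782 ,  21.66581138]), 39) 18.379440972965227
t 12.925 pos [472.2 327.  259.1] w 70.7 F [ 0.3 -0.3  0.5]
shift [-0.007   0.0084  0.2904] turn [-0.      0.0001 -0.0001]
```

View pics/w3.png

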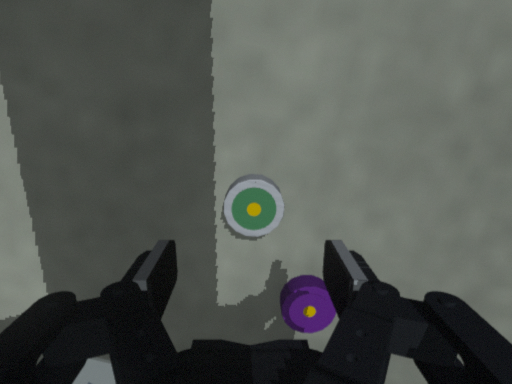

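The level is at (254,208), and the purple look-alike (308,303) lies clear of both fingers. I'm descending and closing.

servo_tool --pt "-0.007 0.009 0.15 0 0 0" --pt "-0.007 0.009 0.26 0 0 0" --pt "-0.007 0.009 0.29 0 0 0" --pt "-0.007 0.009 0.29 0 0 0"

```text
time_s: 13.42
position: [473.7, 330.6, 172.3]
ee_rot: [0.0, -0.087, 0.996, 0.0]
ft_force: [-0.1, -0.0, 0.6]
gripper_width: 70.5
gripper_force: 0.0
```

servo_tool --pt "0 0 0 0 0 0" --pt "0 0 0 0 0 0" --pt "0 0 0 0 0 0" --pt "0 0 0 0 0 0" --pt "0 0 0 0 0 0" --pt "0 0 0 0 0 0" --gripper -0.2 --squeeze 25

```text
time_s: 14.18
position: [473.9, 331.4, 173.2]
ee_rot: [0.001, -0.088, 0.996, 0.0]
ft_force: [-0.3, -1.6, 7.6]
gripper_width: 43.3
gripper_force: 24.6
```

The fingertips press on the counter a little, so I'll regrip 4 mm higher to leave clearance for placing.

servo_tool --pt "0 0 0 0 0 0" --pt "0 0 0 0 0 0" --pt "0 0 -0.008 0 0 0" --pt "0 0 -0.015 0 0 0" --pt "0 0 -0.015 0 0 0" --gripper 0.4

```text
time_s: 14.8
position: [473.3, 331.2, 176.3]
ee_rot: [0.0, -0.088, 0.996, 0.0]
ft_force: [0.1, 0.1, 0.4]
gripper_width: 59.8
gripper_force: 0.0
```

servo_tool --pt "0 0 0 0 0 0" --pt "0 0 0 0 0 0" --pt "0 0 0 0 0 0" --pt "0 0 0 0 0 0" --pt "0 0 0 0 0 0" --gripper -0.2

```text
time_s: 15.42
position: [473.2, 331.2, 176.3]
ee_rot: [0.0, -0.088, 0.996, 0.0]
ft_force: [-2.4, -0.7, 5.2]
gripper_width: 43.1
gripper_force: 25.1
```

servo_tool --pt "0 0 -0.05 0 0 0" --pt "0 0 -0.25 0 0 0" --pt "0 0 -0.45 0 0 0" --pt "0 0 -0.55 0 0 0" --pt "0 0 -0.55 0 0 0"

```text
time_s: 16.05
position: [473.9, 331.5, 344.4]
ee_rot: [0.003, -0.088, 0.996, 0.001]
ft_force: [0.6, 0.6, -0.6]
gripper_width: 43.0
gripper_force: 25.9
```

Run:
```python
from h import *
c=r.capture("wrist");W=pts(c);s=r.sense();p=s["position"]
cv2.imwrite("pics/w4.png",c["img"])
a=np.radians(190);d=np.array([np.cos(a),np.sin(a)]);t=np.array([d[1],-d[0]])
b,g,rr=[c["img"][...,i].astype(int) for i in range(3)]
m=(g>rr+20)&(g>b+5)&near(W,p[:2],40,120,260)
D=W[m][:,:2]-p[:2];print("green",m.sum(),"x,y in tool",np.median(D@d),np.median(D@t),"world",np.median(W[m],0))
go((550.5,30.4,340),170)
```

```text
green 3122 x,y in tool -1.0471501870622526 0.41856857512597795 world [474.3160044  331.65284226 186.64226607]
t 16.1 pos [473.4 331.2 342.3] w 42.9 F [-0.4  0.2 -0.8]
shift [-0.0781 -1.0322  0.0072] turn [0.0002 0.0003 0.0557]
```

View pics/w4.png

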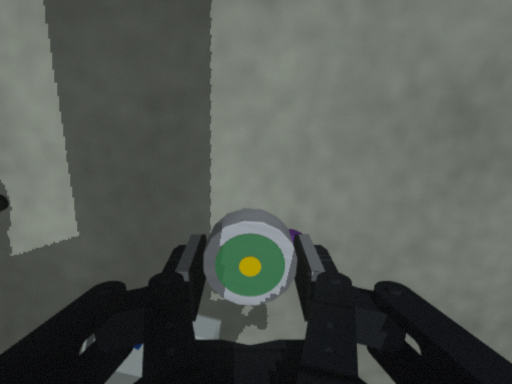

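The level is held square at (250,262). Its top is about 156 mm below the TCP, so its underside is at TCP − 176 and contact should come at a TCP height of about 306.

servo_tool --pt "-0.07 -0.98 0 0 0 0.055" --pt "-0.07 -0.98 0 0 0 0.055" --pt "-0.07 -0.98 0 0 0 0.055" --pt "-0.07 -0.98 0 0 0 0.055" --pt "-0.07 -0.98 0 0 0 0.055" --pt "-0.07 -0.98 0 0 0 0.055" --pt "-0.07 -0.98 0 0 0 0.055"

```text
time_s: 16.98
position: [544.7, 45.5, 340.0]
ee_rot: [-0.001, 0.085, 0.996, 0.0]
ft_force: [0.2, 0.8, -0.9]
gripper_width: 42.8
gripper_force: 26.0
```

Run:
```python
from h import *
c=r.capture("top");W=pts(c)
m=near(W,(549,30),70,124,136);print(m.sum(),m.sum() and circ(W[m][:,:2],60)[0])
go((550,30.2,310),170)
```

```text
42 [550.12326119  28.91296093  60.        ]
t 17.025 pos [544.7  46.1 340.3] w 42.9 F [ 0.4  0.6 -1.4]
shift [-0.0266 -0.0491  0.1008] turn [ 0.     -0.0003  0.0008]
```

servo_tool --pt "-0.027 -0.049 0 0 0 0.001" --pt "-0.027 -0.049 0.04 0 0 0.001" --pt "-0.027 -0.049 0.07 0 0 0.001" --pt "-0.027 -0.049 0.085 0 0 0.001" --pt "-0.027 -0.049 0.098 0 0 0.001" --pt "-0.027 -0.049 0.1 0 0 0.001" --pt "-0.027 -0.049 0.1 0 0 0.001"

```text
time_s: 17.9
position: [550.8, 29.5, 311.3]
ee_rot: [0.0, 0.088, 0.996, 0.0]
ft_force: [0.5, 0.7, -1.0]
gripper_width: 42.8
gripper_force: 26.0
```

servo_tool --pt "0 0 0.003 0 0 0" --pt "0 0 0.006 0 0 0" --pt "0 0 0.009 0 0 0" --pt "0 0 0.009 0 0 0"

```text
time_s: 18.4
position: [550.7, 29.4, 308.3]
ee_rot: [-0.0, 0.088, 0.996, -0.0]
ft_force: [-0.9, -1.1, -1.3]
gripper_width: 43.2
gripper_force: 26.0
```

servo_tool --pt "0 0 0.002 0 0 0" --pt "0 0 0.004 0 0 0" --pt "0 0 0.004 0 0 0"

```text
time_s: 18.77
position: [550.7, 29.5, 307.2]
ee_rot: [-0.0, 0.088, 0.996, -0.0]
ft_force: [-0.4, -0.2, -0.8]
gripper_width: 42.8
gripper_force: 26.0
```

servo_tool --pt "0 0 0.002 0 0 0" --pt "0 0 0.003 0 0 0" --pt "0 0 0.003 0 0 0"

```text
time_s: 19.15
position: [550.7, 29.5, 306.3]
ee_rot: [-0.0, 0.088, 0.996, 0.0]
ft_force: [-0.4, 0.4, -0.3]
gripper_width: 42.7
gripper_force: 26.1
```

servo_tool --pt "0 0 0.002 0 0 0" --pt "0 0 0.003 0 0 0" --pt "0 0 0.003 0 0 0"

```text
time_s: 19.52
position: [550.7, 29.5, 306.2]
ee_rot: [0.0, 0.088, 0.996, -0.0]
ft_force: [-3.1, 0.3, 8.4]
gripper_width: 42.8
gripper_force: 26.7
```

servo_tool --pt "0 0 0.001 0 0 0" --pt "0 0 0.002 0 0 0" --pt "0 0 0.002 0 0 0"

```text
time_s: 19.9
position: [550.7, 29.5, 306.1]
ee_rot: [0.001, 0.088, 0.996, -0.0]
ft_force: [-4.7, -0.6, 13.9]
gripper_width: 43.0
gripper_force: 27.2
```

Contact at a TCP height of 306.2. I'm relieving the press, then opening and rising.

servo_tool --pt "0 0 -0.002 0 0 0" --pt "0 0 -0.004 0 0 0" --pt "0 0 -0.004 0 0 0"

```text
time_s: 20.27
position: [550.7, 29.5, 306.2]
ee_rot: [0.0, 0.088, 0.996, -0.0]
ft_force: [-1.6, -0.5, 4.8]
gripper_width: 43.0
gripper_force: 26.4
```

servo_tool --pt "0 0 0 0 0 0" --pt "0 0 0 0 0 0" --pt "0 0 0 0 0 0" --pt "0 0 0 0 0 0" --pt "0 0 0 0 0 0" --gripper 0.6

```text
time_s: 20.9
position: [550.7, 29.5, 306.0]
ee_rot: [-0.0, 0.088, 0.996, -0.0]
ft_force: [-0.0, 0.2, -0.1]
gripper_width: 68.0
gripper_force: 0.0
```

servo_tool --pt "0 0 -0.03 0 0 0" --pt "0 0 -0.15 0 0 0" --pt "0 0 -0.3 0 0 0" --pt "0.4 0.3 -0.3 0 0 0" --pt "0.5 0.5 -0.3 0 0 0" --pt "0.5 0.5 -0.3 0 0 0" --pt "0.5 0.5 -0.3 0 0 0"

```text
time_s: 21.78
position: [427.5, 205.5, 396.9]
ee_rot: [0.0, 0.087, 0.996, 0.0]
ft_force: [0.1, -0.8, -0.5]
gripper_width: 68.1
gripper_force: 0.0
```

Run:
```python
from h import *
s=r.sense();print(s["time_s"],s["position"],s["ft_force"])
for n in ["top","scene"]:
    c=r.capture(n);W=pts(c);cv2.imwrite(f"pics/{n}9.png",c["img"])
    m=near(W,(549,30),75,124,136);print(n,"ph",circ(W[m][:,:2],60)[0],np.median(W[m][:,2]))
    m=near(W,(549,30),60,142,156);P=W[m];print("lev",m.sum(),circ(P[:,:2],22)[0],np.percentile(P[:,2],[5,50,95]))
a=cv2.imread("pics/top9.png")[140:225,200:300];b=cv2.imread("pics/scene9.png")[150:250,200:310]
cv2.imwrite("pics/fin.png",np.hstack([cv2.resize(a,(400,400),interpolation=2),cv2.resize(b,(400,400),interpolation=2)]))
```

```text
21.775 [427.49360781 205.50548624 396.89682135] [ 0.12107887 -0.75197313 -0.48300456]
top ph [550.24182844  27.99867216  60.        ] 130.06640875268198
lev 255 [551.38916967  27.05167759  22.        ] [145.57061757 148.24970499 151.08415636]
scene ph [549.17110767  29.91476631  60.        ] 130.52178189431243
lev 247 [550.93221462  28.74822365  22.        ] [143.91389225 148.59272191 150.63842312]
```

View pics/fin.png

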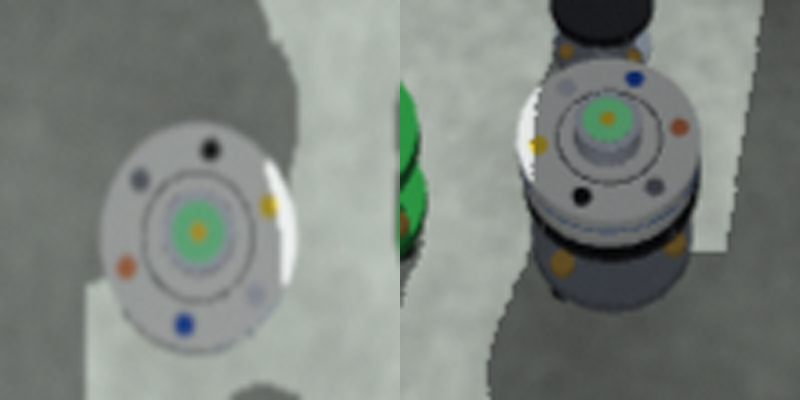

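The level stands centred inside the ring (top crop 198,230), about 2 mm from the phantom's centre. The phantom is flush with the plate.

```bash
python3 -c "
from rig import r
print(r.hand_in())"
```

```text
the job is handed in; nothing more can be done
None
```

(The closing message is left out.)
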